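# Run in the pump cover's hand screws, stopping at a crossed thread

## Robot

A 7-joint arm with a two-finger parallel gripper is mounted at the origin on the work surface. World frame = base frame: x ahead of the robot, y to its left, z up, the work surface at z = 0. Lengths are in m, angles in rad, forces in N, time in s.
With the tool pointing down it reaches from about 0.4 to 0.85 m from the base axis. Payload 10.4 kg.
Tool frame: the origin (TCP) lies at the very end of the fingers, on their centre line; the grasp point (between the pads) lies 19 mm behind it (manip.grip_point_offset is the z of the grasp point in the tool frame, in m); z points along the fingers, y is the direction in which the jaws open and shut (so a half turn about z gives the same grasp; the last joint's range is limited). The gripper opens to 85 mm and grips with 20 to 120 N. Pads are 22 mm wide; open, the fingers measure 114 mm over their backs; the gripper's body (76 mm by 85 mm) begins 54 mm behind the grasp point. The pads swing forward as they close: fully open they stand 13 mm farther back than shut.
Start: joints at [-1.234, 0.332, -0.065, 1.46, 0.022, 1.35, -0.088], TCP at [0.22, 0.585, 0.231] pointing down, gripper open.
Joint ranges: [-2.6, 2.6], [-0.5, 2.12], [-1.47, 1.34], [0.16, 2.42], [-1.27, 4.41], [0.06, 2.06], [-2.6, 2.6]. Speed limits (rad/s): [2.22, 2.22, 2.79, 2.79, 3.14, 3.14, 3.14].

## Interface

Orientations are given as a unit quaternion [x, y, z, w].
In Python, from workcell import manip, camera, get_calibration, hand_in gives the robot as it stands.
- The arm moves only by the shell command python3 -m pendant 'ROWS' [FORCE]. ROWS is JSON, a list of rows, each a list of 5 numbers: the shift along the tool's x, y, z in units of 40 mm (1.0 is 40 mm), then the turn about the tool's z in units of 6 degrees (1.0 is 6 degrees), then the closure, from 0 (fully open) to 1 (shut). A call has 1 to 5 rows; each row is the pose to reach, as a shift and turn from the pose commanded when the call began, along the tool's axes at that moment; what a row does not reach only later rows make up. A row lasts 1/8 s, in which the tool goes at most 62.5 mm and 10.7 degrees, less where a joint would pass 70% of its speed; a pose out of reach is approached as far as the arm can. A call with a gripper value outside its range is refused whole. The fingers move at their own pace and stop on an object; FORCE is the grip in N (left out, the last holds). Time passes only in rows, so rows that repeat a pose let the fingers close. It gives the time, the measured TCP pose, the force and the opening at its end, in the units of the state.
- manip.get_obs(): the state, without advancing time (a new reading comes with each control period).
- camera(name): name is "side" or "top" or "wrist"; returns (picture, depth): 400x640x3 uint8, red, green, blue; 400x640 float32, m along the optical axis (not along the pixel's ray), 0 where there is no reading.
- get_calibration(name): a dict with "vfov" (degrees; the focal length in pixels is half the picture's height over the tangent of half this angle, whatever the lens; pixels are square), "cx", "cy" (the principal point, pixels), "position" and "rotation" of the camera in the world. Camera axes: x right, y down, z forward; pixel columns grow to the right and rows downward; lengths in m; the calibration is good to about 2 mm. A picture is of the moment at which its call begins: read the wrist's pose just before it. get_calibration takes no time and is no camera call; for the wrist camera it gives the pose at the moment of the call.
- hand_in(): hands the job in, once; it reports no verdict.
The state is a dict: "clock": time; "joint_pos": joint angles; "joint_velocities": joint speeds; "tau": joint torques, N m; "position": TCP position; "ee_rot": TCP orientation; "ft_force": force on the tool from outside, world axes, zero at the start; "torque": the same for the moment, N m; "grip_width": opening from 0.0 (shut) to 1.0 (fully open).
Only numpy, scipy, OpenCV 4.12 (cv2) and the standard library are available. Lean on these libraries where they do the work, as an engineer would, in place of code of your own. Each camera call takes 0.05 s, during which the arm holds its last target.

## Task

The three hand screws on the pump cover are only just started. Grip each by its bar and gently turn it clockwise: run every screw that goes in easily fully home until it seats, snug but not forced, but if one binds early its thread is crossed, so stop at once, turn it back to where it stood and leave it there. Do not shift the other things on and around the cover.

Things in the scene. Friction and masses are not known exactly. Their poses are not given: they have to be found in the camera images.
- cover: Round pump housing fixed to the bench, grey with a bare aluminium cover, 248 mm across, 60 mm high. Origin: centre of its underside, z up. Three hand screws stand on its flat top, 75 mm from its centre, 130 mm apart: a towards its +y, b towards -x -y, c towards +x -y. Each is a 44 mm wide steel hub (top 72 mm above the bench) with a black bar grip on it, 44 mm long, 14 thick, 32 tall.
- grip_a (a point): Grip point of hand screw a: on its vertical turning axis, 90 mm above the bench, 18 mm above the hub and 14 mm below the top of the bar. Turns with the screw: x along the 44 mm bar, y across its 14 mm (close the fingers along y), z up.
- screw_a (a joint): Turn in rad: near 0 when only just started, growing clockwise from above (tightening), -0.3 at least. Even drag of 0.05 N m, till a sound screw seats near 1.2; a crossed one binds before half of that (which one varies, unseen). Seat and bind are springy: torque climbs about 1 N m per rad from first touch; past 0.35 N m the thread is harmed. Let go, it springs back a little and stays.
- grip_b (a point): Grip point of hand screw b: on its vertical turning axis, 90 mm above the bench, 18 mm above the hub and 14 mm below the top of the bar. Turns with the screw: x along the 44 mm bar, y across its 14 mm (close the fingers along y), z up.
- screw_b (a joint): Turn in rad: near 0 when only just started, growing clockwise from above (tightening), -0.3 at least. Even drag of 0.05 N m, till a sound screw seats near 1.2; a crossed one binds before half of that (which one varies, unseen). Seat and bind are springy: torque climbs about 1 N m per rad from first touch; past 0.35 N m the thread is harmed. Let go, it springs back a little and stays.
- grip_c (a point): Grip point of hand screw c: on its vertical turning axis, 90 mm above the bench, 18 mm above the hub and 14 mm below the top of the bar. Turns with the screw: x along the 44 mm bar, y across its 14 mm (close the fingers along y), z up.
- screw_c (a joint): Turn in rad: near 0 when only just started, growing clockwise from above (tightening), -0.3 at least. Even drag of 0.05 N m, till a sound screw seats near 1.2; a crossed one binds before half of that (which one varies, unseen). Seat and bind are springy: torque climbs about 1 N m per rad from first touch; past 0.35 N m the thread is harmed. Let go, it springs back a little and stays.
- bearing: Bystander: steel ring, 52 mm across, 14 mm high, lying on the cover between the screws. Origin at its underside.
- spanner: Bystander: steel spanner lying on the bench. Origin at its underside.
- grease: Bystander: white can, 60 mm across, 85 mm high, on the bench. Origin at its underside.
- tub: Bystander: grey open tub, 80 mm across, 50 mm high, on the bench. Origin at its underside.
- driver: Bystander: screwdriver lying on the bench. Origin at its underside.
- socket: Bystander: steel socket, 32 mm across, 40 mm high, standing on the bench. Origin at its underside.

How it is judged:
By the outcome, as a careful person would: the job done as asked, in the order asked, and still so for the second after the job is handed in, with the robot touching nothing.
It also fails if it takes over 72 s, if anything falls off the work surface, if the arm or the gripper's body presses on something with over 40 N, if the wrist force passes 120 N, or if a joint passes its speed limit or range.

## Working session

There is one attempt and no reset: what is moved stays moved. The work goes in short steps, Python scripts to look and compute and a shell command to move; the robot and the scene stay as the last step left them, time stands still between calls to the robot, and variables do not carry over. Pictures are saved under pics/ and viewed, and the job is handed in when it is done.

```bash
ls; mkdir -p pics
python3 - <<'E'
from workcell import manip,camera,get_calibration
import cv2
print(manip.get_obs(), manip.grip_point_offset)
for n in ["top","side","wrist"]:
    p,d=camera(n); cv2.imwrite(f"pics/{n}0.png",p[:,:,::-1]); 
    import numpy as np; np.savez(f"{n}0.npz",p=p,d=d)
    print(n,get_calibration(n))
E
```

```text
pics
{'clock': 0.0, 'joint_pos': array([-1.23361641,  0.33286701, -0.06470167,  1.46096311,  0.02160768,
        1.34986658, -0.08848479]), 'joint_velocities': array([-0.0002455 ,  0.00080909,  0.00121089, -0.00093612, -0.00055435,
        0.00110249, -0.00111258]), 'tau': array([ 2.23440488e-04, -6.25434566e+01,  4.93224571e-02, -3.91621721e+01,
        1.61947135e-02,  9.69738874e-03, -2.29200202e-05]), 'position': array([0.21991718, 0.58463152, 0.23050856]), 'ee_rot': array([ 1.78901623e-01,  9.83866715e-01, -6.98289951e-04, -9.04166836e-05]), 'ft_force': array([-0.24786831,  0.16531398, -0.5837148 ]), 'torque': array([-0.04654637,  0.01561644, -0.03725919]), 'grip_width': 0.9983858215363339} -0.0187
top {'vfov': 44.2589182785199, 'cx': 312.05082873618153, 'cy': 203.53112647305548, 'position': array([0.389219  , 0.03030369, 1.03692971]), 'rotation': array([-0.70078685,  0.70819237, -0.05646099,  0.06460274])}
side {'vfov': 55.80363452452489, 'cx': 322.47472045413554, 'cy': 197.65206511600633, 'position': array([ 0.46571218, -0.49086878,  0.55245636]), 'rotation': array([ 0.90761894, -0.08614047,  0.03630019, -0.40925538])}
wrist {'vfov': 58.90253790935243, 'cx': 318.8252804033583, 'cy': 199.61072353206322, 'position': array([0.15153814, 0.61026518, 0.37387177]), 'rotation': array([0.81359894, 0.56359152, 0.08164962, 0.11728046])}
```

View pics/top0.png

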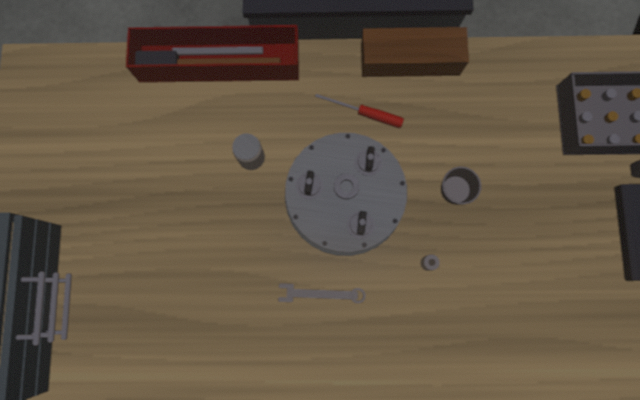

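View pics/side0.png

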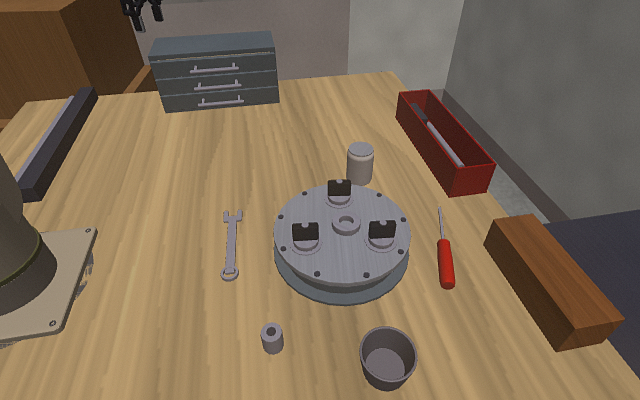

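```bash
cat > h.py <<'E'
import numpy as np,cv2
from scipy.spatial.transform import Rotation as R
def ray(c,uv,z):
    f=200/np.tan(np.radians(c['vfov']/2)); uv=np.atleast_2d(uv).astype(float)
    d=np.c_[(uv[:,0]-c['cx'])/f,(uv[:,1]-c['cy'])/f,np.ones(len(uv))]
    d=R.from_quat(c['rotation']).apply(d); p=np.array(c['position'])
    return p+d*((z-p[2])/d[:,2])[:,None]
E
python3 - <<'E'
from h import *
from workcell import get_calibration
for n,(x0,y0,x1,y1) in dict(top=(270,120,420,265),side=(260,170,420,310)).items():
    z=np.load(n+"0.npz");p=z['p'];d=z['d']
    cv2.imwrite(f"pics/{n}0z.png",cv2.resize(p[y0:y1,x0:x1,::-1],None,fx=4 ,fy=4,interpolation=cv2.INTER_CUBIC))
    c=get_calibration(n)
    m=(p.max(2)<60).astype(np.uint8); 
    mm=np.zeros_like(m);mm[y0:y1,x0:x1]=m[y0:y1,x0:x1]
    k,l,s,cc=cv2.connectedComponentsWithStats(mm)
    for i in range(1,k):
        if s[i,4]>40:
            ys,xs=np.nonzero(l==i)
            print(n,s[i],cc[i],ray(c,cc[i],0.104)[0].round(4),"depth",np.median(d[ys,xs]).round(3))
            if n=="top":
                w=ray(c,np.c_[xs,ys],0.104)[:,:2].astype(np.float32); print(cv2.minAreaRect(w))
    # cover circle / bearing
E
```

```text
top [367 147   7   8  45] [370.11111111 150.08888889] [ 0.6557 -0.0744  0.104 ] depth 0.964
((0.6549052596092224, -0.07420530915260315), (0.011750084348022938, 0.014364507049322128), 88.36846923828125)
top [365 157   8  15  86] [368.53488372 164.79069767] [ 0.6261 -0.0705  0.104 ] depth 0.962
((0.6273008584976196, -0.07095207273960114), (0.013194137252867222, 0.027787545695900917), 83.36738586425781)
top [306 171   8   9  49] [309.91836735 174.55102041] [0.608  0.0439 0.104 ] depth 0.958
((0.607732355594635, 0.04385509341955185), (0.013366691768169403, 0.01529589481651783), 78.5191421508789)
top [304 183   9  12  69] [307.8115942  188.86956522] [0.5797 0.0482 0.104 ] depth 0.953
((0.5808709263801575, 0.04841787740588188), (0.012670977972447872, 0.0233896654099226), 79.36890411376953)
top [358 211   8  10  52] [361.86538462 215.11538462] [ 0.5272 -0.0549  0.104 ] depth 0.944
((0.5264006853103638, -0.05415519326925278), (0.013369452208280563, 0.017544619739055634), 88.4080810546875)
top [357 223   8  12  66] [360.54545455 229.16666667] [ 0.5001 -0.0516  0.104 ] depth 0.939
((0.5007944107055664, -0.051879409700632095), (0.013161549344658852, 0.02059699222445488), 80.50633239746094)
side [328 180  23  16 333] [339.02402402 188.06306306] [0.593  0.0283 0.104 ] depth 0.714
side [369 221  27  18 403] [381.61042184 229.59801489] [ 0.6383 -0.0881  0.104 ] depth 0.631
side [292 223  27  18 406] [304.89408867 231.90394089] [ 0.5143 -0.0693  0.104 ] depth 0.628
```

```bash
ls pics
```

```text
side0.png
side0z.png
top0.png
top0z.png
wrist0.png
```

View pics/top0z.png

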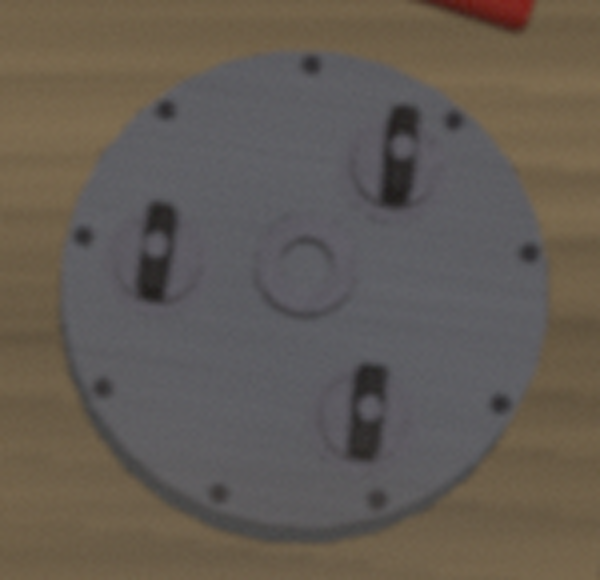

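View pics/side0z.png

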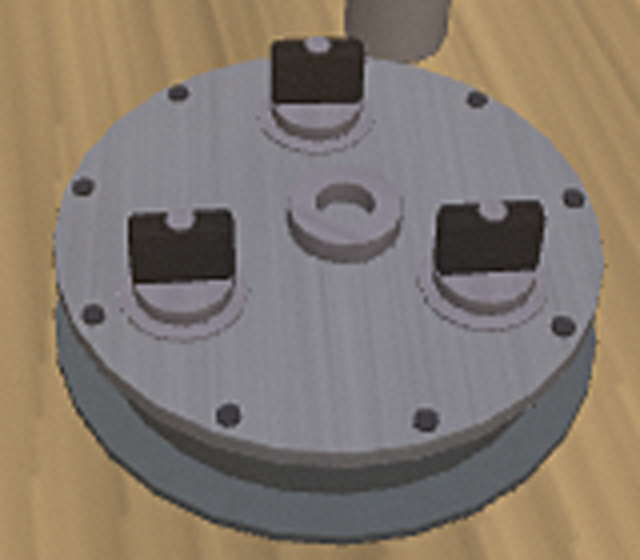

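View pics/wrist0.png

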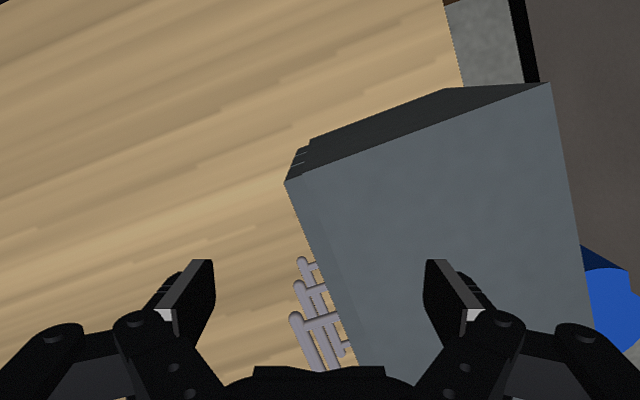

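```bash
cat >> h.py <<'E'
def cloud(c,d):
    f=200/np.tan(np.radians(c['vfov']/2)); v,u=np.mgrid[:400,:640]
    P=np.stack([(u-c['cx'])/f*d,(v-c['cy'])/f*d,d],-1)
    return R.from_quat(c['rotation']).apply(P.reshape(-1,3)).reshape(400,640,3)+c['position']
E
python3 - <<'E'
from h import *
from workcell import get_calibration
z=np.load("top0.npz");p=z['p'];d=z['d'];c=get_calibration("top")
W=cloud(c,d)
for v in range(200,400,40): print(v,[tuple(W[v,u].round(2)) for u in range(3,100,16)])
# tops of bars: points with z in .098-.112
g=cv2.cvtColor(p,cv2.COLOR_RGB2GRAY)
for (u,v) in [(309,181),(370.4,156.6),(362.5,221.9)]:
    u0,v0=int(u),int(v)
    w=W[v0-16:v0+17,u0-12:u0+13].reshape(-1,3); q=w[(w[:,2]>.097)&(w[:,2]<.115)]
    print("dot",ray(c,(u,v),.104).round(4),"top pts",len(q),q.mean(0).round(4),cv2.minAreaRect(q[:,:2].astype(np.float32)))
E
```

```text
200 [(np.float64(0.58), np.float64(0.71), np.float64(-0.0)), (np.float64(0.58), np.float64(0.68), np.float64(-0.0)), (np.float64(0.58), np.float64(0.64), np.float64(0.0)), (np.float64(0.58), np.float64(0.6), np.float64(0.0)), (np.float64(0.58), np.float64(0.57), np.float64(0.0)), (np.float64(0.58), np.float64(0.54), np.float64(-0.0)), (np.float64(0.58), np.float64(0.5), np.float64(-0.0))]
240 [(np.float64(0.48), np.float64(0.59), np.float64(0.17)), (np.float64(0.48), np.float64(0.57), np.float64(0.16)), (np.float64(0.49), np.float64(0.57), np.float64(0.11)), (np.float64(0.49), np.float64(0.57), np.float64(0.05)), (np.float64(0.5), np.float64(0.56), np.float64(-0.0)), (np.float64(0.5), np.float64(0.53), np.float64(0.0)), (np.float64(0.5), np.float64(0.49), np.float64(0.0))]
280 [(np.float64(0.41), np.float64(0.58), np.float64(0.17)), (np.float64(0.41), np.float64(0.57), np.float64(0.15)), (np.float64(0.41), np.float64(0.54), np.float64(0.14)), (np.float64(0.41), np.float64(0.54), np.float64(0.09)), (np.float64(0.41), np.float64(0.53), np.float64(0.05)), (np.float64(0.41), np.float64(0
[... 701 characters left out ...]
)), (np.float64(0.25), np.float64(0.54), np.float64(0.0)), (np.float64(0.25), np.float64(0.51), np.float64(0.0)), (np.float64(0.25), np.float64(0.48), np.float64(-0.0))]
dot [[0.5952 0.0458 0.104 ]] top pts 158 [0.5948 0.0457 0.1032] ((0.5954533815383911, 0.045663125813007355), (0.01397144515067339, 0.04360203072428703), 80.32901000976562)
dot [[ 0.6426 -0.0746  0.104 ]] top pts 155 [ 0.6421 -0.0747  0.1032] ((0.6428831219673157, -0.0751926600933075), (0.014028691686689854, 0.043707314878702164), 83.28441619873047)
dot [[ 0.5141 -0.0557  0.104 ]] top pts 168 [ 0.5136 -0.0552  0.103 ] ((0.5142105221748352, -0.05553530156612396), (0.014091701246798038, 0.043056514114141464), 83.64458465576172)
```

```bash
cat >> h.py <<'E'
def go(x,y,z,yaw):
    from workcell import manip
    o=manip.get_obs(); r=R.from_quat(o['ee_rot']); s=r.inv().apply(np.array([x,y,z])-o['position'])/.04
    ya=r.apply([0,1,0]); cur=np.degrees(np.arctan2(ya[1],ya[0])); t=-((yaw-cur+90)%180-90)
    print("yaw %.2f tilt %s shift units %s turn units %.3f"%(cur,r.apply([0,0,1]).round(4),s.round(3),t/6))
    print("joints",o['joint_pos'].round(3),"t",round(o['clock'],2))
E
python3 -c "
from h import *
go(.595,.0457,.23,80.3)"
```

```text
yaw 69.38 tilt [-3.e-04 -9.e-04 -1.e+00] shift units [-13.52   -9.312   0.028] turn units -1.819
joints [-1.234  0.333 -0.065  1.461  0.022  1.35  -0.089] t 0.15
```

```bash
python3 -m pendant '[[-1.2,-0.83,0,0,0.3],[-2.4,-1.66,0,0,0.4],[-3.6,-2.48,0,0,0.5],[-4.8,-3.3,0,0,0.5],[-6,-4.13,0,0,0.5]]' 40; python3 -m pendant '[[-1.2,-0.83,0,0,0.5],[-2.4,-1.66,0,0,0.5],[-3.6,-2.48,0,0,0.5],[-4.8,-3.3,0,0,0.5],[-6,-4.13,0,0,0.5]]';  python3 -c "
from h import *
go(.595,.0457,.17,80.3)"
```

```text
clock: 0.78
position: [0.3873, 0.3441, 0.2313]
ee_rot: [0.179, 0.984, 0.0, -0.0]
ft_force: [0.9, -0.6, -0.4]
grip_width: 0.5
clock: 1.4
position: [0.5537, 0.1052, 0.2313]
ee_rot: [0.179, 0.984, 0.0, 0.0]
ft_force: [0.2, 0.8, 0.1]
grip_width: 0.5
yaw 69.41 tilt [ 1.e-04  2.e-04 -1.e+00] shift units [-1.49  -1.029  1.532] turn units -1.816
joints [-0.575  0.196  0.352  1.646 -0.07   1.312  1.001] t 1.4
```

```bash
python3 -m pendant '[[-0.75,-0.5,0.3,-0.9,0.5],[-1.49,-1.03,0.7,-1.8,0.5],[-1.49,-1.03,1.5,-1.82,0.5],[-1.49,-1.03,1.53,-1.82,0.5]]'
python3 - <<'E'
from h import *
from workcell import camera,get_calibration
c=get_calibration("wrist");p,d=camera("wrist");cv2.imwrite("pics/w1.png",p[:,:,::-1])
W=cloud(c,d)
m=((W[...,2]>.097)&(W[...,2]<.112)&(d>0)).astype(np.uint8)
k,l,s,cc=cv2.connectedComponentsWithStats(m)
for i in range(1,k):
    if s[i,4]>150:
        q=W[l==i]; print(s[i],q.mean(0).round(4),cv2.minAreaRect(q[:,:2].astype(np.float32)))
go(.595,.0457,.077,80.3)
from workcell import manip;print(manip.get_obs()['torque'],manip.get_obs()['ft_force'])
E
```

```text
clock: 1.9
position: [0.5927, 0.0469, 0.1677]
ee_rot: [0.085, 0.996, -0.001, -0.002]
ft_force: [-0.4, 0.7, 0.5]
grip_width: 0.5
[ 104   78   42   78 2187] [ 0.5134 -0.0519  0.1035] ((0.5139234066009521, -0.05337861552834511), (0.014496447518467903, 0.043775640428066254), 83.2852783203125)
[ 309  185   23   68 1501] [0.5928 0.048  0.1042] ((0.5943169593811035, 0.04760025814175606), (0.013845628127455711, 0.04347129538655281), 80.7365493774414)
[141 281  26  23 438] [ 0.625  -0.0698  0.1026] ((0.6264215707778931, -0.07060885429382324), (0.014014061540365219, 0.012933364138007164), 83.95529174804688)
yaw 80.31 tilt [-2.3e-03 -2.0e-04 -1.0e+00] shift units [-0.05  -0.036  2.309] turn units 0.002
joints [-0.458  0.317  0.368  1.641 -0.12   1.209  1.338] t 1.95
[ 0.02114288  0.0324241  -0.02733185] [ 0.15855449 -0.13268169 -0.24085501]
```

View pics/w1.png

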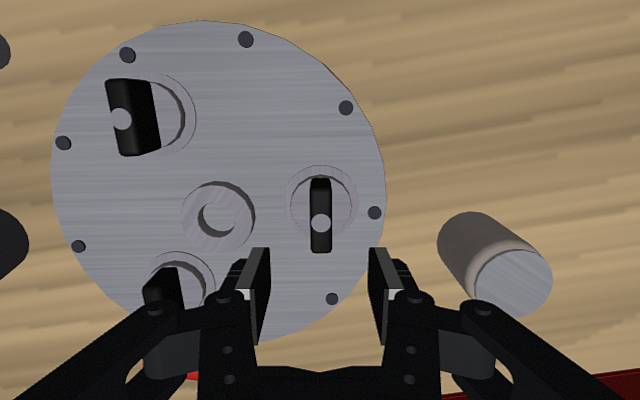

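```bash
python3 -m pendant '[[-0.05,-0.015,1.2,0,0.5],[-0.05,-0.015,1.9,0,0.5],[-0.05,-0.015,2.3,0,0.5],[-0.05,-0.015,2.3,0,0.5]]'; python3 -c "
from h import *
go(.5947,.0465,.077,80.5)
from workcell import manip;print(manip.get_obs()['torque'],manip.get_obs()['ft_force'])"
python3 -m pendant '[[0,0,0,0,0.8],[0,0,0,0,0.9],[0,0,0,0,1],[0,0,0,0,1]]' 30; python3 -c "
from h import *
go(.5947,.0465,.077,80.5)
from workcell import manip;print(manip.get_obs()['torque'],manip.get_obs()['ft_force'])"
```

```text
clock: 2.45
position: [0.5961, 0.0468, 0.0784]
ee_rot: [0.084, 0.996, 0.0, -0.0]
ft_force: [-0.1, -0.0, -0.0]
grip_width: 0.498
yaw 80.34 tilt [-3.e-04  1.e-04 -1.e+00] shift units [ 0.034 -0.012  0.034] turn units -0.027
joints [-0.437  0.414  0.35   1.722 -0.161  1.034  1.37 ] t 2.45
[-0.02126357 -0.00224087  0.0148195 ] [-0.07906399 -0.00422337 -0.00268742]
clock: 2.95
position: [0.5972, 0.047, 0.0798]
ee_rot: [0.084, 0.996, 0.001, 0.001]
ft_force: [-0.6, 2.3, 7.1]
grip_width: 0.16
yaw 80.33 tilt [ 0.0027  0.0013 -1.    ] shift units [ 0.06  -0.023  0.069] turn units -0.028
joints [-0.437  0.412  0.35   1.721 -0.162  1.034  1.37 ] t 2.95
[ 0.37243867  0.1456077  -0.041975  ] [-0.5654007   2.34814594  7.05801689]
```

```bash
python3 -m pendant '[[0.0,0,-0.04,0,1],[0,0,-0.04,0,1]]'
cat > st.py <<'E'
from h import *
from workcell import manip
o=manip.get_obs(); y=R.from_quat(o['ee_rot']).apply([0,1,0])
print("yaw %.2f"%np.degrees(np.arctan2(y[1],y[0])),"pos",o['position'].round(4),"T",o['torque'].round(3),"F",o['ft_force'].round(2),"w",round(o['grip_width'],3),"tau7",round(o['tau'][6],3),"j7",round(o['joint_pos'][6],3),"t",round(o['clock'],2))
E
python3 st.py
```

```text
clock: 3.2
position: [0.5971, 0.047, 0.0799]
ee_rot: [0.084, 0.996, 0.0, 0.001]
ft_force: [5.9, 3.9, -7.3]
grip_width: 0.155
yaw 80.34 pos [0.5971 0.047  0.0799] T [ 0.497 -1.435 -0.068] F [ 5.93  3.88 -7.31] w 0.155 tau7 0.049 j7 1.37 t 3.2
```

```bash
python3 -m pendant '[[0,0,0.02,0,1],[0,0,0.02,0,1]]'; python3 st.py; python3 -m pendant '[[0,0,0,0.5,1],[0,0,0,1,1],[0,0,0,1,1]]'; python3 st.py
```

```text
clock: 3.45
position: [0.5971, 0.047, 0.0798]
ee_rot: [0.084, 0.996, 0.001, 0.001]
ft_force: [3.2, 3.9, 3.2]
grip_width: 0.157
yaw 80.33 pos [0.5971 0.047  0.0798] T [ 0.708 -0.845 -0.083] F [3.21 3.92 3.25] w 0.157 tau7 0.043 j7 1.37 t 3.45
clock: 3.82
position: [0.5971, 0.0469, 0.0798]
ee_rot: [0.136, 0.991, 0.001, 0.001]
ft_force: [3.8, 4.1, 3.4]
grip_width: 0.159
yaw 74.33 pos [0.5971 0.0469 0.0798] T [ 0.628 -0.86  -0.068] F [3.85 4.12 3.36] w 0.159 tau7 -0.425 j7 1.272 t 3.83
```

```bash
python3 -m pendant '[[0,0,0,0,1]]'; python3 st.py; python3 -m pendant '[[0,0,0,0.5,1],[0,0,0,1,1],[0,0,0,1,1]]'; python3 st.py
python3 - <<'E'
from h import *
from workcell import camera,manip
for n in ["side","wrist"]:
    p,d=camera(n)
    if n=="side":p=cv2.resize(p[150:310,240:440],None,fx=4,fy=3.5)
    cv2.imwrite(f"pics/{n}2.png",p[:,:,::-1])
for i in range(3): print(manip.get_obs()['torque'][2])
E
```

```text
clock: 3.95
position: [0.5971, 0.0469, 0.0798]
ee_rot: [0.136, 0.991, 0.001, 0.001]
ft_force: [4.3, 3.2, 3.2]
grip_width: 0.156
yaw 74.37 pos [0.5971 0.0469 0.0798] T [ 0.637 -0.873 -0.064] F [4.28 3.18 3.19] w 0.156 tau7 0.038 j7 1.273 t 3.95
clock: 4.32
position: [0.5971, 0.0468, 0.0798]
ee_rot: [0.188, 0.982, 0.001, 0.001]
ft_force: [5.3, 3.5, 5.1]
grip_width: 0.156
yaw 68.36 pos [0.5971 0.0468 0.0798] T [ 0.644 -0.837 -0.062] F [5.33 3.51 5.15] w 0.156 tau7 -0.428 j7 1.176 t 4.33
-0.05872807630083827
-0.05872807630083827
-0.05872807630083827
```

View pics/side2.png

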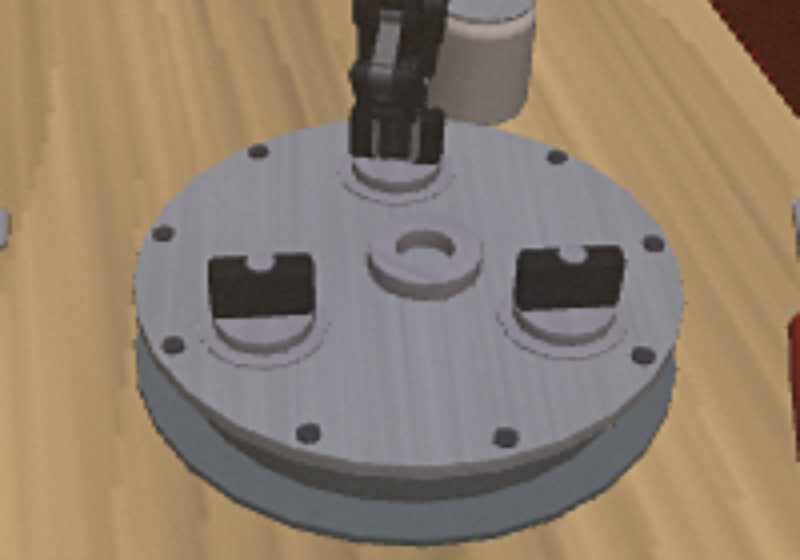

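View pics/wrist2.png

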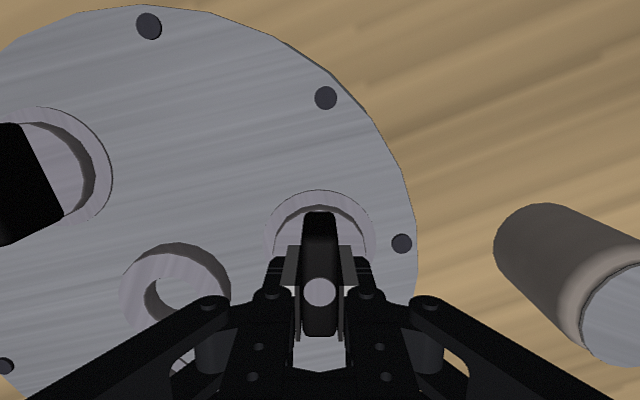

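```bash
for i in 1; do python3 -m pendant '[[0,0,0,0.5,1],[0,0,0,1,1],[0,0,0,1,1]]' >/dev/null; python3 st.py; python3 -m pendant '[[0,0,0,0.5,1],[0,0,0,1,1],[0,0,0,1,1]]'>/dev/null; python3 st.py;done
```

```text
yaw 62.37 pos [0.597  0.0467 0.0798] T [ 0.571 -0.819 -0.048] F [4.15 3.55 5.72] w 0.157 tau7 -0.382 j7 1.079 t 4.8
yaw 56.38 pos [0.597  0.0466 0.0798] T [ 0.584 -0.742  0.044] F [3.62 3.69 5.15] w 0.16 tau7 -0.475 j7 0.982 t 5.17
```

```bash
python3 -m pendant '[[0,0,0,0,1]]'>/dev/null; python3 st.py; python3 -m pendant '[[0,0,0,0.2,1],[0,0,0,0.4,1],[0,0,0,0.4,1]]' >/dev/null; python3 st.py
```

```text
yaw 56.41 pos [0.597  0.0466 0.0798] T [ 0.573 -0.736  0.009] F [3.25 2.85 5.57] w 0.156 tau7 -0.075 j7 0.982 t 5.3
yaw 54.00 pos [0.5969 0.0465 0.0798] T [ 0.543 -0.698  0.099] F [2.69 3.5  4.37] w 0.159 tau7 -0.261 j7 0.943 t 5.67
```

```bash
python3 -m pendant '[[0,0,0,-1.1,1],[0,0,0,-2.2,1],[0,0,0,-3.3,1],[0,0,0,-4.4,1],[0,0,0,-4.4,1]]' >/dev/null; python3 st.py;  python3 -m pendant '[[0,0,0,0,0.8],[0,0,0,0,0.5],[0,0,0,0,0.5]]' >/dev/null; python3 st.py; python3 -m pendant '[[0,0,-1,0,0.5],[0,0,-2.3,0,0.5],[0,0,-2.3,0,0.5]]' >/dev/null; python3 st.py
cat > look.py <<'E'
from h import *
from workcell import camera,get_calibration
import sys
c=get_calibration("wrist");p,d=camera("wrist");cv2.imwrite(f"pics/{sys.argv[1]}.png",p[:,:,::-1])
def an(W,d,n):
    m=((W[...,2]>.097)&(W[...,2]<.112)&(d>0)&(abs(W[...,0]-.58)<.13)&(abs(W[...,1]+.03)<.13)).astype(np.uint8)
    k,l,s,cc=cv2.connectedComponentsWithStats(m)
    for i in range(1,k):
        if s[i,4]>100:
            q=W[l==i]; print(n,s[i,4],q.mean(0).round(4),cv2.minAreaRect(q[:,:2].astype(np.float32)))
an(cloud(c,d),d,"wrist")
c=get_calibration("top");p,d=camera("top");cv2.imwrite(f"pics/{sys.argv[1]}t.png",p[:,:,::-1]);an(cloud(c,d),d,"top")
E
python3 look.py w3
```

```text
yaw 80.53 pos [0.5971 0.047  0.0798] T [ 0.814 -0.991  0.045] F [5.36 4.21 3.28] w 0.155 tau7 0.884 j7 1.373 t 6.3
yaw 80.30 pos [0.5956 0.0458 0.0785] T [-0.005  0.023 -0.01 ] F [ 0.2  -0.09 -0.08] w 0.497 tau7 0.01 j7 1.37 t 6.67
yaw 80.29 pos [0.5982 0.0461 0.1751] T [ 0.009  0.05  -0.052] F [-0.11 -0.33  0.16] w 0.504 tau7 -0.127 j7 1.342 t 7.05
wrist 2103 [ 0.5134 -0.0519  0.1035] ((0.5140295028686523, -0.053441792726516724), (0.014646940864622593, 0.04413335770368576), 83.90406799316406)
wrist 1434 [0.5929 0.0479 0.1042] ((0.5940332412719727, 0.04763467237353325), (0.013775915838778019, 0.04320541396737099), 80.6684341430664)
wrist 738 [ 0.6302 -0.07    0.103 ] ((0.6329883337020874, -0.07135757803916931), (0.014074462465941906, 0.026096850633621216), 83.18795013427734)
top 157 [ 0.6419 -0.0747  0.1031] ((0.6429557204246521, -0.07524389773607254), (0.014125744812190533, 0.044348154217004776), 83.62448120117188)
top 127 [ 0.5166 -0.0569  0.1035] ((0.5143805146217346, -0.05682810768485069), (0.011977143585681915, 0.04294680804014206), 88.38556671142578)
```

```bash
python3 -c "
from h import *
go(.514,-.0540,.17,83.6)"
```

```text
yaw 80.31 tilt [ 2.e-04  1.e-04 -1.e+00] shift units [ 1.6   -2.813  0.021] turn units -0.549
joints [-0.457  0.319  0.371  1.635 -0.122  1.21   1.342] t 7.15
```

```bash
python3 -m pendant '[[0.6,-1.1,0,-0.3,0.5],[1.2,-2.1,0,-0.55,0.5],[1.6,-2.81,0.02,-0.55,0.5],[1.6,-2.81,0.02,-0.55,0.5]]'>/dev/null; python3 look.py w4; python3 -c "
from h import *
go(.514,-.0540,.078,83.6)"
```

```text
wrist 1487 [ 0.5118 -0.0538  0.1042] ((0.5134146809577942, -0.05379365384578705), (0.013865070417523384, 0.04403676837682724), 83.18649291992188)
wrist 445 [0.5772 0.0489 0.1028] ((0.5789521336555481, 0.04962236061692238), (0.014053613878786564, 0.013674937188625336), 81.11421966552734)
wrist 255 [ 0.6222 -0.0709  0.1022] ((0.6228540539741516, -0.07087463140487671), (0.013675489462912083, 0.007404051721096039), 75.04309844970703)
top 158 [0.5946 0.0458 0.1032] ((0.5951651334762573, 0.045813512057065964), (0.013791968114674091, 0.04487822949886322), 80.3004379272461)
yaw 83.61 tilt [-1.3e-03  3.0e-04 -1.0e+00] shift units [-0.011 -0.018  2.28 ] turn units 0.002
joints [-0.369  0.138  0.419  1.847 -0.061  1.171  1.529] t 7.75
```

View pics/w4.png

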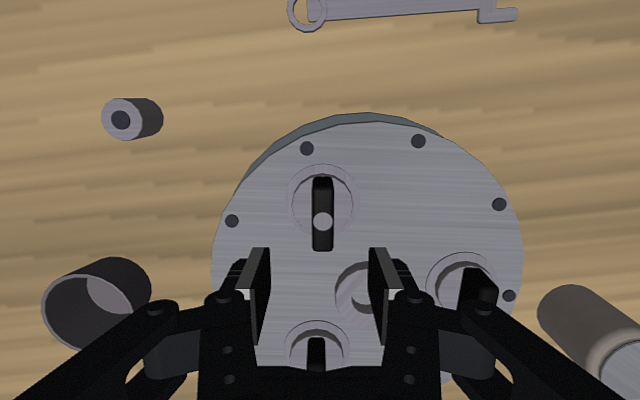

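```bash
python3 -m pendant '[[0,-0.01,1.2,0,0.5],[0,-0.01,1.9,0,0.5],[0,-0.01,2.28,0,0.5],[0,-0.01,2.28,0,0.5]]'>/dev/null;python3 st.py
python3 -m pendant '[[0,0,0,0,0.8],[0,0,0,0,0.9],[0,0,0,0,1],[0,0,0,0,1]]' 30 >/dev/null;python3 st.py; python3 -m pendant '[[0,0,-0.02,0,1],[0,0,-0.02,0,1]]' >/dev/null;python3 st.py
python3 -m pendant '[[0,0,0,0.5,1],[0,0,0,1,1],[0,0,0,1,1],[0,0,0,1,1]]'>/dev/null;python3 st.py
```

```text
yaw 83.66 pos [ 0.5138 -0.0536  0.0781] T [-0.012  0.07   0.015] F [-0.05 -0.45  0.74] w 0.5 tau7 0.1 j7 1.576 t 8.25
yaw 83.60 pos [ 0.5149 -0.0542  0.08  ] T [-0.069  0.216 -0.007] F [-1.19 -0.95  5.98] w 0.156 tau7 -0.009 j7 1.577 t 8.75
yaw 83.60 pos [ 0.5149 -0.0542  0.0801] T [-0.185 -1.057 -0.018] F [ 4.93 -0.99 -0.38] w 0.155 tau7 0.001 j7 1.576 t 9.0
yaw 77.68 pos [ 0.5149 -0.0541  0.0801] T [-0.178 -1.194 -0.031] F [ 5.38 -0.77 -0.16] w 0.157 tau7 0.026 j7 1.477 t 9.5
```

```bash
python3 -m pendant '[[0,0,0,0.5,1],[0,0,0,1,1],[0,0,0,1,1],[0,0,0,1,1]]'>/dev/null;python3 st.py
python3 -m pendant '[[0,0,0,0.5,1],[0,0,0,1,1],[0,0,0,1,1],[0,0,0,1,1]]'>/dev/null;python3 st.py
```

```text
yaw 71.68 pos [ 0.5148 -0.0542  0.0801] T [-0.18  -1.165 -0.045] F [ 5.3  -1.55 -0.72] w 0.156 tau7 0.034 j7 1.376 t 10.0
yaw 65.68 pos [ 0.5149 -0.0542  0.0801] T [-0.239 -1.178 -0.019] F [ 5.5  -0.63 -0.26] w 0.156 tau7 0.034 j7 1.275 t 10.5
```

```bash
python3 -m pendant '[[0,0,0,0.5,1],[0,0,0,1,1],[0,0,0,1,1],[0,0,0,1,1]]'>/dev/null;python3 st.py
```

```text
yaw 59.68 pos [ 0.5149 -0.0542  0.0801] T [-0.262 -1.192 -0.071] F [ 4.86 -0.98 -0.52] w 0.157 tau7 0.034 j7 1.175 t 11.0
```

```bash
python3 -m pendant '[[0,0,0,0.5,1],[0,0,0,1,1],[0,0,0,1,1],[0,0,0,1,1]]'>/dev/null;python3 st.py
```

```text
yaw 53.68 pos [ 0.5149 -0.0542  0.0801] T [-0.166 -1.181 -0.002] F [ 5.41 -1.38 -0.28] w 0.157 tau7 0.034 j7 1.074 t 11.5
```

```bash
python3 -m pendant '[[0,0,0,0.5,1],[0,0,0,1,1],[0,0,0,1,1],[0,0,0,1,1]]'>/dev/null;python3 st.py
```

```text
yaw 47.68 pos [ 0.5149 -0.0541  0.0801] T [-0.221 -1.212 -0.046] F [ 4.87 -0.49  0.81] w 0.153 tau7 0.034 j7 0.974 t 12.0
```

```bash
python3 -m pendant '[[0,0,0,0.5,1],[0,0,0,1,1],[0,0,0,1,1],[0,0,0,1,1]]'>/dev/null;python3 st.py
```

```text
yaw 41.69 pos [ 0.5149 -0.0541  0.0801] T [-0.285 -1.219 -0.031] F [ 4.55 -0.03 -0.56] w 0.159 tau7 0.034 j7 0.873 t 12.5
```

```bash
python3 -m pendant '[[0,0,0,0.6,1],[0,0,0,1.2,1],[0,0,0,1.5,1],[0,0,0,1.5,1],[0,0,0,1.5,1]]'>/dev/null;python3 st.py
```

```text
yaw 32.69 pos [ 0.5149 -0.0541  0.0801] T [-0.217 -1.184 -0.099] F [ 5.9  -1.32  0.06] w 0.157 tau7 0.04 j7 0.723 t 13.12
```

```bash
python3 -m pendant '[[0,0,0,0.5,1],[0,0,0,1,1],[0,0,0,1,1],[0,0,0,1,1]]'>/dev/null;python3 st.py
```

```text
yaw 26.68 pos [ 0.5149 -0.0541  0.0801] T [-0.226 -1.2   -0.059] F [ 4.96 -1.28 -0.93] w 0.156 tau7 0.034 j7 0.623 t 13.62
```

```bash
python3 -m pendant '[[0,0,0,0.5,1],[0,0,0,1,1],[0,0,0,1,1],[0,0,0,1,1]]'>/dev/null;python3 st.py
```

```text
yaw 20.69 pos [ 0.5149 -0.0541  0.0801] T [-0.252 -1.263 -0.072] F [ 4.96 -0.93 -0.59] w 0.156 tau7 0.034 j7 0.523 t 14.12
```

```bash
python3 -m pendant '[[0,0,0,0.3,1],[0,0,0,0.5,1],[0,0,0,0.5,1],[0,0,0,0.5,1]]'>/dev/null;python3 st.py
```

```text
yaw 17.69 pos [ 0.5149 -0.0542  0.0801] T [-0.212 -1.254 -0.073] F [ 5.56 -1.16 -0.62] w 0.157 tau7 0.044 j7 0.474 t 14.62
```

```bash
python3 -m pendant '[[0,0,0,0.3,1],[0,0,0,0.5,1],[0,0,0,0.5,1],[0,0,0,0.5,1]]'>/dev/null;python3 st.py
```

```text
yaw 14.69 pos [ 0.5149 -0.0541  0.0801] T [-0.245 -1.229 -0.066] F [ 5.21 -1.4  -0.23] w 0.158 tau7 0.044 j7 0.424 t 15.12
```

Turned 69° (1.20 rad) with no rise yet; carry on in 3° steps.

```bash
python3 -m pendant '[[0,0,0,0.3,1],[0,0,0,0.5,1],[0,0,0,0.5,1],[0,0,0,0.5,1]]'>/dev/null;python3 st.py
```

```text
yaw 11.69 pos [ 0.5149 -0.0541  0.0801] T [-0.269 -1.216 -0.044] F [ 4.51 -0.98 -1.  ] w 0.157 tau7 0.036 j7 0.374 t 15.62
```

```bash
python3 -m pendant '[[0,0,0,0.3,1],[0,0,0,0.5,1],[0,0,0,0.5,1],[0,0,0,0.5,1]]'>/dev/null;python3 st.py
```

```text
yaw 8.69 pos [ 0.5149 -0.0541  0.0801] T [-0.284 -1.303  0.005] F [ 5.29 -0.48 -0.51] w 0.155 tau7 -0.004 j7 0.324 t 16.12
```

```bash
python3 -m pendant '[[0,0,0,0.3,1],[0,0,0,0.5,1],[0,0,0,0.5,1],[0,0,0,0.5,1]]'>/dev/null;python3 st.py
```

```text
yaw 5.70 pos [ 0.515  -0.0541  0.0801] T [-0.249 -1.295  0.059] F [ 6.39 -1.48 -0.91] w 0.157 tau7 -0.051 j7 0.275 t 16.62
```

```bash
python3 -m pendant '[[0,0,0,0.2,1],[0,0,0,0.4,1],[0,0,0,0.4,1],[0,0,0,0.4,1]]'>/dev/null;python3 st.py
```

```text
yaw 3.30 pos [ 0.5149 -0.0541  0.0801] T [-0.302 -1.308  0.122] F [ 4.99 -1.35 -0.42] w 0.159 tau7 -0.091 j7 0.235 t 17.12
```

```bash
python3 -m pendant '[[0,0,0,0,0.8],[0,0,0,0,0.5],[0,0,0,0,0.5]]'>/dev/null;python3 st.py; python3 -m pendant '[[0,0,-1,0,0.5],[0,0,-2.3,0,0.5],[0,0,-2.3,0,0.5]]' >/dev/null; python3 look.py w5; python3 -c "
from h import *
go(.643,-.074,.17,83.4)"
```

```text
yaw 3.22 pos [ 0.5134 -0.054   0.0794] T [-0.011  0.053 -0.029] F [ 0.64 -0.39  0.41] w 0.498 tau7 0.01 j7 0.234 t 17.5
wrist 2168 [0.593  0.0473 0.1041] ((0.5944587588310242, 0.047861140221357346), (0.014455309137701988, 0.04421493038535118), 80.65543365478516)
wrist 1418 [ 0.5136 -0.0518  0.1041] ((0.513677716255188, -0.05306414142251015), (0.013961892575025558, 0.043315544724464417), 8.551241874694824)
wrist 1448 [ 0.6399 -0.0713  0.1036] ((0.64165198802948, -0.07269927859306335), (0.014571999199688435, 0.04419298842549324), 84.14714050292969)
top 158 [0.5949 0.0457 0.1032] ((0.5955612063407898, 0.045781150460243225), (0.014088619500398636, 0.04368177056312561), 80.49323272705078)
yaw 3.23 tilt [ 1.e-04  6.e-04 -1.e+00] shift units [-0.683  3.194  0.04 ] turn units -13.362
joints [-0.573  0.144  0.646  1.854 -0.095  1.174  0.161] t 17.98
```

View pics/w5.png

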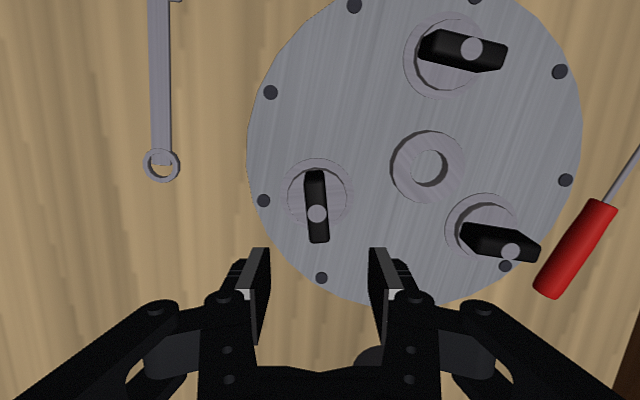

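```bash
python3 -m pendant '[[-0.2,1,0,-1.6,0.5],[-0.45,2,0,-3.2,0.5],[-0.68,3.19,0.04,-4.8,0.5],[-0.68,3.19,0.04,-6.4,0.5],[-0.68,3.19,0.04,-8,0.5]]'>/dev/null; python3 -m pendant '[[0,0,0,-1.7,0.5],[0,0,0,-3.4,0.5],[0,0,0,-5.36,0.5],[0,0,0,-5.36,0.5],[0,0,0,-5.36,0.5]]'>/dev/null; python3 look.py w6; python3 -c "
from h import *
go(.643,-.074,.08,83.4)"
```

```text
wrist 200 [ 0.5222 -0.068   0.1017] ((0.5223737359046936, -0.06569073349237442), (0.019210083410143852, 0.0034550772979855537), 86.15406799316406)
wrist 2214 [0.5938 0.0456 0.1038] ((0.5946322679519653, 0.04704074561595917), (0.01461540162563324, 0.04401452839374542), 81.0201187133789)
wrist 1471 [ 0.6405 -0.0732  0.1042] ((0.6417506337165833, -0.07348911464214325), (0.013595287688076496, 0.04352158308029175), 83.54097747802734)
top 156 [0.5949 0.0457 0.1032] ((0.5954733490943909, 0.04585877060890198), (0.013982562348246574, 0.04362053796648979), 80.0834732055664)
yaw 83.21 tilt [-8.e-04  1.e-04 -1.e+00] shift units [-0.007  0.003  2.239] turn units -0.032
joints [-0.265  0.435  0.413  1.498 -0.179  1.247  1.624] t 19.32
```

View pics/w6.png

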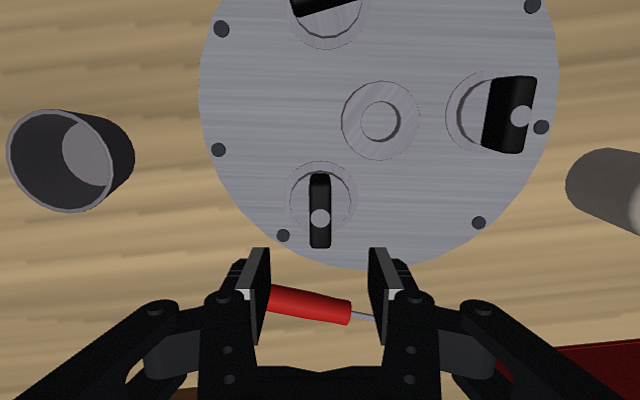

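Bar c sits at (320,210), square between the fingers. Descend and grip.

```bash
python3 -m pendant '[[0,0,1.2,0,0.5],[0,0,1.9,0,0.5],[0,0,2.26,0,0.5],[0,0,2.26,0,0.5]]'>/dev/null;python3 st.py
python3 -m pendant '[[0,0,0,0,0.8],[0,0,0,0,0.9],[0,0,0,0,1],[0,0,0,0,1]]' 30 >/dev/null;python3 st.py; python3 -m pendant '[[0,0,-0.02,0,1],[0,0,-0.02,0,1]]' >/dev/null;python3 st.py
python3 -m pendant '[[0,0,0,0.5,1],[0,0,0,1,1],[0,0,0,1,1],[0,0,0,1,1]]'>/dev/null;python3 st.py
```

```text
yaw 83.33 pos [ 0.6427 -0.0741  0.0792] T [-0.029  0.009  0.007] F [-0.33  0.8   0.13] w 0.498 tau7 0.028 j7 1.65 t 19.82
yaw 83.38 pos [ 0.644  -0.0738  0.0813] T [ 0.314  0.244 -0.018] F [-1.08  2.52  5.93] w 0.156 tau7 0.015 j7 1.651 t 20.32
yaw 83.39 pos [ 0.6439 -0.0738  0.0813] T [ 0.386 -0.625 -0.012] F [3.2  1.68 3.04] w 0.153 tau7 0.011 j7 1.65 t 20.57
yaw 77.46 pos [ 0.6439 -0.0738  0.0813] T [ 0.451 -0.686 -0.068] F [3.87 2.66 5.47] w 0.154 tau7 0.029 j7 1.556 t 21.07
```

```bash
python3 -m pendant '[[0,0,0,0.5,1],[0,0,0,1,1],[0,0,0,1,1],[0,0,0,1,1]]'>/dev/null;python3 st.py
```

```text
yaw 71.46 pos [ 0.6438 -0.0738  0.0812] T [ 0.403 -0.747  0.019] F [3.01 1.77 5.09] w 0.163 tau7 0.037 j7 1.46 t 21.57
```

```bash
python3 -m pendant '[[0,0,0,0.5,1],[0,0,0,1,1],[0,0,0,1,1],[0,0,0,1,1]]'>/dev/null;python3 st.py
```

```text
yaw 65.46 pos [ 0.6438 -0.0739  0.0813] T [ 0.397 -0.69  -0.007] F [3.01 1.7  5.42] w 0.156 tau7 0.037 j7 1.364 t 22.07
```

```bash
python3 -m pendant '[[0,0,0,0.5,1],[0,0,0,1,1],[0,0,0,1,1],[0,0,0,1,1]]'>/dev/null;python3 st.py
```

```text
yaw 59.46 pos [ 0.6438 -0.0739  0.0813] T [ 0.4   -0.654 -0.062] F [2.98 1.96 6.46] w 0.154 tau7 0.037 j7 1.268 t 22.57
```

```bash
python3 -m pendant '[[0,0,0,0.5,1],[0,0,0,1,1],[0,0,0,1,1],[0,0,0,1,1]]'>/dev/null;python3 st.py
```

```text
yaw 53.45 pos [ 0.6438 -0.074   0.0813] T [ 0.369 -0.565 -0.061] F [2.39 2.37 5.52] w 0.158 tau7 0.037 j7 1.173 t 23.07
```

```bash
python3 -m pendant '[[0,0,0,0.5,1],[0,0,0,1,1],[0,0,0,1,1],[0,0,0,1,1]]'>/dev/null;python3 st.py
```

```text
yaw 47.45 pos [ 0.6438 -0.074   0.0813] T [ 0.377 -0.566 -0.045] F [3.15 1.8  5.77] w 0.159 tau7 0.037 j7 1.078 t 23.57
```

```bash
python3 -m pendant '[[0,0,0,0.5,1],[0,0,0,1,1],[0,0,0,1.5,1],[0,0,0,1.5,1],[0,0,0,1.5,1]]'>/dev/null;python3 st.py
```

```text
yaw 38.45 pos [ 0.6437 -0.0741  0.0813] T [ 0.367 -0.489 -0.035] F [2.14 2.72 6.76] w 0.155 tau7 0.037 j7 0.935 t 24.2
```

```bash
python3 -m pendant '[[0,0,0,0.5,1],[0,0,0,1,1],[0,0,0,1.5,1],[0,0,0,1.5,1],[0,0,0,1.5,1]]'>/dev/null;python3 st.py
```

```text
yaw 29.45 pos [ 0.6436 -0.0741  0.0812] T [ 0.298 -0.434 -0.034] F [2.18 2.02 6.78] w 0.16 tau7 0.037 j7 0.793 t 24.82
```

```bash
python3 -m pendant '[[0,0,0,0.5,1],[0,0,0,1,1],[0,0,0,1,1],[0,0,0,1,1]]'>/dev/null;python3 st.py
```

```text
yaw 23.45 pos [ 0.6436 -0.0741  0.0813] T [ 0.425 -0.388 -0.062] F [2.39 1.1  7.16] w 0.159 tau7 0.037 j7 0.698 t 25.32
```

```bash
python3 -m pendant '[[0,0,0,0.3,1],[0,0,0,0.5,1],[0,0,0,0.5,1],[0,0,0,0.5,1]]'>/dev/null;python3 st.py
```

```text
yaw 20.44 pos [ 0.6435 -0.0741  0.0812] T [ 0.334 -0.384 -0.099] F [2.86 1.92 7.65] w 0.157 tau7 0.046 j7 0.651 t 25.82
```

```bash
python3 -m pendant '[[0,0,0,0.3,1],[0,0,0,0.5,1],[0,0,0,0.5,1],[0,0,0,0.5,1]]'>/dev/null;python3 st.py
```

```text
yaw 17.44 pos [ 0.6435 -0.0741  0.0812] T [ 0.388 -0.295 -0.007] F [1.79 3.42 7.17] w 0.159 tau7 0.046 j7 0.604 t 26.32
```

```bash
python3 -m pendant '[[0,0,0,0.3,1],[0,0,0,0.5,1],[0,0,0,0.5,1],[0,0,0,0.5,1]]'>/dev/null;python3 st.py
```

```text
yaw 14.44 pos [ 0.6435 -0.0741  0.0813] T [ 0.347 -0.317 -0.114] F [1.33 2.39 6.59] w 0.153 tau7 0.045 j7 0.556 t 26.82
```

```bash
python3 -m pendant '[[0,0,0,0.3,1],[0,0,0,0.5,1],[0,0,0,0.5,1],[0,0,0,0.5,1]]'>/dev/null;python3 st.py
```

```text
yaw 11.44 pos [ 0.6435 -0.0741  0.0813] T [ 0.357 -0.203 -0.054] F [1.28 2.34 6.82] w 0.159 tau7 0.038 j7 0.509 t 27.32
```

Contact is just starting (tau7 dips to 0.038), the same signature as the previous screw.

```bash
python3 -m pendant '[[0,0,0,0.3,1],[0,0,0,0.5,1],[0,0,0,0.5,1],[0,0,0,0.5,1]]'>/dev/null;python3 st.py
```

```text
yaw 8.45 pos [ 0.6434 -0.0741  0.0812] T [ 0.372 -0.217  0.005] F [0.98 2.   8.17] w 0.153 tau7 -0.003 j7 0.462 t 27.82
```

```bash
python3 -m pendant '[[0,0,0,0.3,1],[0,0,0,0.5,1],[0,0,0,0.5,1],[0,0,0,0.5,1]]'>/dev/null;python3 st.py
```

```text
yaw 5.45 pos [ 0.6434 -0.0741  0.0813] T [ 0.321 -0.203 -0.053] F [1.24 2.21 7.91] w 0.161 tau7 -0.05 j7 0.415 t 28.32
```

```bash
python3 -m pendant '[[0,0,0,0.2,1],[0,0,0,0.4,1],[0,0,0,0.4,1],[0,0,0,0.4,1]]'>/dev/null;python3 st.py
```

```text
yaw 3.05 pos [ 0.6434 -0.0741  0.0812] T [ 0.337 -0.228  0.106] F [0.23 2.16 7.26] w 0.159 tau7 -0.09 j7 0.378 t 28.82
```

```bash
python3 -m pendant '[[0,0,0,0,0.8],[0,0,0,0,0.5],[0,0,0,0,0.5]]'>/dev/null;python3 st.py; python3 -m pendant '[[0,0,-1,0,0.5],[0,0,-2.3,0,0.5],[0,0,-2.3,0,0.5]]' >/dev/null; python3 look.py w7
```

```text
yaw 2.96 pos [ 0.6424 -0.0744  0.08  ] T [-0.066  0.01  -0.032] F [ 0.28 -0.09  0.28] w 0.5 tau7 0.009 j7 0.377 t 29.2
wrist 836 [0.6015 0.042  0.1032] ((0.5958797931671143, 0.04110991954803467), (0.042443230748176575, 0.009127290919423103), 3.810986042022705)
wrist 1861 [ 0.5158 -0.0525  0.1034] ((0.5145183205604553, -0.053658004850149155), (0.014714893884956837, 0.04407072067260742), 9.734158515930176)
wrist 1407 [ 0.642  -0.0712  0.1041] ((0.6421276926994324, -0.07265506684780121), (0.014009697362780571, 0.043640218675136566), 8.430618286132812)
top 159 [0.5948 0.0457 0.1033] ((0.5956235527992249, 0.04573456197977066), (0.013863589614629745, 0.04391093924641609), 80.35253143310547)
```

```bash
python3 -m pendant '[[0,0,-1.4,0,0.5],[1,-0.5,-2,0,0.5],[2,-1.3,-2,0,0.5],[3,-2.2,-2,0,0.5],[4,-3,-2,0,0.5]]'; python3 -m pendant '[[1.2,-0.5,0,0,0.5],[2.4,-1,0,0,0.5],[3.4,-1.5,0,0,0.5],[3.4,-1.5,0,0,0.5],[3.4,-1.5,0,0,0.5]]';  python3 look.py w8
python3 - <<'E'
import cv2,numpy as np
a=cv2.imread("pics/top0.png");b=cv2.imread("pics/w8t.png")
print(np.argwhere(cv2.absdiff(a,b).max(2)>40).shape)
cv2.imwrite("pics/cmp.png",np.vstack([a[70:320,220:500],b[70:320,220:500]]))
m=cv2.absdiff(a,b).max(2)>40
k,l,s,c=cv2.connectedComponentsWithStats(m.astype(np.uint8))
print([list(x) for x in s[1:] if x[4]>8])
E
```

```text
clock: 30.3
position: [0.5128, 0.0806, 0.2509]
ee_rot: [0.688, 0.725, -0.001, -0.001]
ft_force: [1.1, 0.8, 1.0]
grip_width: 0.503
clock: 30.92
position: [0.4478, 0.2114, 0.2516]
ee_rot: [0.689, 0.725, -0.001, 0.0]
ft_force: [0.8, -1.0, -1.1]
grip_width: 0.496
top 159 [ 0.6423 -0.0748  0.1033] ((0.6429799795150757, -0.0750877857208252), (0.014597823843359947, 0.04397827014327049), 8.92564582824707)
top 159 [0.5948 0.0457 0.1033] ((0.5955368280410767, 0.045741647481918335), (0.01392833050340414, 0.043749138712882996), 80.49215698242188)
top 169 [ 0.5142 -0.0552  0.1034] ((0.514459490776062, -0.05516926944255829), (0.01413682196289301, 0.04301856458187103), 8.25908374786377)
(5477, 2)
[[np.int32(367), np.int32(147), np.int32(7), np.int32(7), np.int32(40)], [np.int32(134), np.int32(153), np.int32(77), np.int32(121), np.int32(2745)], [np.int32(374), np.int32(153), np.int32(7), np.int32(9), np.int32(52)], [np.int32(359), np.int32(155), np.int32(7), np.int32(10), np.int32(53)], [np.int32(122), np.int32(157), np.int32(9), np.int32(25), np.int32(56)], [np.int32(365), np.int32(164), np.int32(8
[... 427 characters left out ...]
p.int32(7), np.int32(8), np.int32(43)], [np.int32(35), np.int32(220), np.int32(24), np.int32(53), np.int32(500)], [np.int32(351), np.int32(220), np.int32(6), np.int32(8), np.int32(42)], [np.int32(46), np.int32(222), np.int32(15), np.int32(31), np.int32(242)], [np.int32(62), np.int32(227), np.int32(21), np.int32(39), np.int32(200)], [np.int32(357), np.int32(228), np.int32(8), np.int32(7), np.int32(43)], [np.int32(59), np.int32(258), np.int32(10), np.int32(25), np.int32(38)], [np.int32(200), np.int32(275), np.int32(61), np.int32(125), np.int32(982)], [np.int32(82), np.int32(278), np.int32(10), np.int32(19), np.int32(33)], [np.int32(71), np.int32(288), np.int32(24), np.int32(35), np.int32(51)]]
```

View pics/w8t.png

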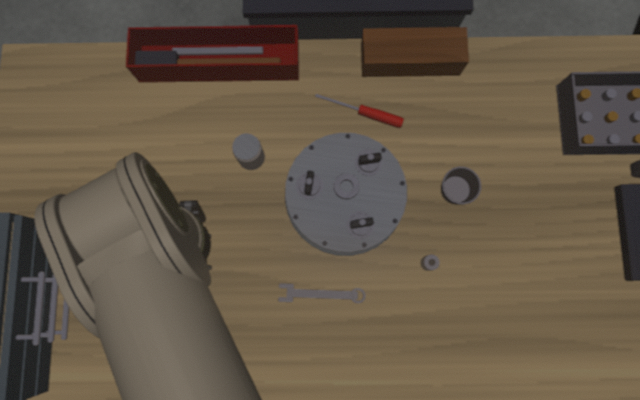

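The picture shows bars b (362,223) and c (370,158) turned, bar a (309,183) as at the start, and nothing else on or around the cover moved.

```bash
python3 -c "
from workcell import hand_in; print(hand_in())"
```

```text
the job is handed in; nothing more can be done
None
```

Two of the three screws are seated, and the third was crossed, so I turned it back and left it; I've handed the job in. I inferred which screw is a, b or c from where they stand around the cover.

- **Screw a (crossed):** torque began climbing about 20° (0.35 rad) in. I confirmed it with one small further nudge, for 26° in total, stopped, and turned it back. The top camera shows its bar at 80.5°, against 80.3° at the start.
- **Screws b and c (sound):** both ran freely for about 72° (1.26 rad), then seated. I tightened each about 8° past first touch, which I estimate at 0.2 N m against the 0.35 N m limit. After release they sprang back about 5°, ending roughly 75° (1.3 rad) from where they started.
- **Surroundings:** comparing top-camera pictures from start and end, only the bars of b and c and the arm had changed. The job took about 31 s of the 72 s allowed.

**Torque readings:** the wrist torque about the vertical axis was noisy, at roughly ±0.04 N m. It also had an unexplained offset: it read about -0.06 instead of the expected +0.05 N m drag. I therefore judged contact by the rise in torque, mainly on joint 7. The torque climbed the same way for the bind and both seats.

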